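# Nip up the first diagonal pair on a veneer press

## Task

Start the first tightening pass on the veneer press in star order: turn the T-knob in the corner with the aluminium L-bracket clockwise (seen from above) just until its bar points at the middle of the press, then do the same with the T-knob diagonally across from it. Do not tighten either past that, and leave the two other knobs slack as they are until I have checked that the panel has not crept.

Things in the scene. Friction and masses are not known exactly. Their poses are not given: they have to be found in the camera images.
- knob_first (a point): Knob to tighten first: dark wooden T-knob in the press corner with the flat aluminium L-bracket. Point: on its turning axis, mid-height of the bar, 77 mm above the bench; x along the bar, z up. Bar 50 mm long, 16 wide, 28 high (62 to 90 mm above the bench), on a 16 mm stem. Turns with light friction (0.1 N m), stays where left; its stop is 50 degrees past the wanted direction.
- knob_across (a point): Knob to tighten second, alike (same point and axes), diagonally across the press, 170 mm from knob_first. Every knob starts slack: its bar is 40 to 60 degrees short of pointing at the middle of the press, that is at the knob diagonally across, and gets there by turning clockwise seen from above.
- knob_side_a (a point): One of the two other knobs, alike (same point and axes), slack, to be left alone; 120 mm from knob_first and from knob_across. The press is a square plywood sandwich, 210 mm a side, fixed to the bench, top face 46 mm above the bench; a steel washer (32 mm across, 3 mm thick) lies under each knob.
- knob_side_b (a point): Last of the four knobs, alike (same point and axes), slack, to be left alone; diagonally across from knob_side_a. Also on the press: the L-bracket along two plate edges, 33 mm or more from the knob's axis, its top 53 mm above the bench, and a loose tin, 36 mm across and 17 mm high, at the middle of the plate.

How it is judged:
On the way, in this order (a step that is already met when the one before it is completed fails the run):
1. the knob by the L-bracket points at the middle of the press while the one across is still slack (y of knob_across in the frame of knob_first between -0.044 and 0.044 m and y of knob_first in the frame of knob_across below -0.085 m), for 0.4 s.
2. then the knob across points at the middle too (y of knob_first in the frame of knob_across between -0.044 and 0.044 m and y of knob_across in the frame of knob_first between -0.044 and 0.044 m), for 0.4 s.
At the end, for the whole second after the job is handed in: The bars of knob_first and knob_across both point at the middle of the press (at each other) within 15 degrees, and the bars of the two other knobs are still slack (30 degrees or more short of it) (all of step 2 and y of knob_side_b in the frame of knob_side_a below -0.085 m and y of knob_side_a in the frame of knob_side_b below -0.085 m); the robot touches nothing.
It fails at once if knob_first or knob_across tightened more than 30 degrees past the middle of the press (y of knob_across in the frame of knob_first above 0.085 m or y of knob_first in the frame of knob_across above 0.085 m).
It fails at once if one of the two other knobs tightened (less than 30 degrees short of pointing at the middle) (not (y of knob_side_b in the frame of knob_side_a below -0.085 m) or not (y of knob_side_a in the frame of knob_side_b below -0.085 m)).
It also fails if it takes over 35 s, if anything falls off the work surface, if the arm or the gripper's body presses on something with over 40 N, if the wrist force passes 120 N, or if a joint passes its speed limit or range.

## Robot

A 6-joint arm with a two-finger parallel gripper is mounted at the origin on the work surface. World frame = base frame: x ahead of the robot, y to its left, z up, the work surface at z = 0. Lengths are in m, angles in rad, forces in N, time in s.
With the tool pointing down it reaches from about 0.275 to 0.975 m from the base axis. Payload 8.4 kg.
Tool frame: the origin (TCP) lies between the finger pads; the fingertips stand ahead of it and the grasp point (between the pads) lies 8 mm behind it (tcp_to_tips is the z of the fingertips in the tool frame, in m); z points along the fingers, y is the line along which they close (so a half turn about z gives the same grasp; the last joint's range is limited). The gripper opens to 92 mm and grips with 3 to 60 N. Pads are 20 mm wide; open, the fingers measure 128 mm over their backs; the gripper's body (75 mm by 189 mm) begins 69 mm behind the grasp point.
Start: joints at [1.204, 0.353, 1.633, -0, 1.155, -0.002], TCP at [0.223, 0.584, 0.226] pointing down, gripper open.
Joint ranges: [-2.63, 2.63], [-0.92, 2.1], [0.06, 2.66], [-1.3, 4.44], [0, 2.69], [-3.02, 3.02]. Speed limits (rad/s): [2.22, 2.22, 2.79, 3.14, 3.14, 3.14].

## Interface

Orientations are given as a unit quaternion [w, x, y, z].
In Python, from bench import read_state, read_camera, get_calibration, job_done, tcp_to_tips gives the robot as it stands.
- The arm moves only by the shell command python3 -m jog 'ROWS' [FORCE]. ROWS is JSON, a list that holds one entry, the list of rows, each a list of 5 numbers: the closure, from -1 (fully open) to 1 (shut), then the shift along the world's x, y, z in units of 0.1 m (1.0 is 0.1 m), then the turn about the world's z in units of 120 degrees (1.0 is 120 degrees). A call has 1 to 5 rows; each row shifts and turns the commanded pose from where the row before left it; what a row does not reach is not made up. A row lasts 1/10 s, in which the tool goes at most 50 mm and 8.59 degrees, less where a joint would pass 70% of its speed; a pose out of reach is approached as far as the arm can. A call with a number of a shift or a turn outside -1 to 1 is refused whole. A call with a gripper value outside its range is refused whole. The fingers move at their own pace and stop on an object; FORCE is the grip in N (left out, the last holds). Time passes only in rows, so rows that do not move let the fingers close. It gives the time, the measured TCP pose, the force, the opening and the grip force at its end, in the units of the state.
- read_state(): the state, without advancing time (a new reading comes with each control period).
- read_camera(name): name is "side" or "top"; returns the picture (384x512x3 uint8, red, green, blue); there is no depth.
- get_calibration(name): a dict with "K" (3x3 intrinsics, pixels), "position" and "attitude" of the camera in the world. Camera axes: x right, y down, z forward; pixel columns grow to the right and rows downward; lengths in m; the calibration is good to about 2 mm. A picture is of the moment at which its call begins. get_calibration takes no time and is no camera call.
- job_done(): hands the job in; it is judged then, once.
The state is a dict: "time": time; "q": joint angles; "dq": joint speeds; "joint_efforts": joint torques, N m; "tcp_pos": TCP position; "orientation": TCP orientation; "wrist_force": force on the tool from outside, world axes, zero at the start; "moment": the same for the moment, N m; "grip_width": finger opening in m; "finger_force": force on a finger pad.
Only numpy, scipy, OpenCV 4.12 (cv2) and the standard library are available. Lean on these libraries where they do the work, as an engineer would, in place of code of your own. Each camera call takes 0.05 s, during which the arm holds its last target. There are 200 camera calls.

## Working session

There is one attempt and no reset: what is moved stays moved. The work goes in short steps, Python scripts to look and compute and a shell command to move; the robot and the scene stay as the last step left them, time stands still between calls to the robot, and variables do not carry over. Pictures are saved under pics/ and viewed, at most 10 in all, crops included, and the job is handed in when it is done.

```bash
mkdir -p pics; python3 - <<'E'
from bench import *
import cv2
print(read_state(), tcp_to_tips)
for n in("top","side"):
    im=read_camera(n); cv2.imwrite(f"pics/{n}0.png",im[:,:,::-1]); print(n,get_calibration(n))
E
```

```text
{'time': 0.0, 'q': array([ 1.20359364e+00,  3.53650404e-01,  1.63411511e+00,  3.12411136e-05,
        1.15518010e+00, -2.39419606e-03]), 'dq': array([-0.00034611,  0.00058036, -0.00057299, -0.00084264,  0.00077965,
        0.00075376]), 'joint_efforts': array([ 1.60948148e-04, -5.93849194e+01, -3.34211791e+01,  6.96197804e-02,
        2.34062743e-02, -1.16688343e-04]), 'tcp_pos': array([0.22280156, 0.58344011, 0.22487041]), 'orientation': array([-1.38345778e-04,  1.81400625e-01,  9.83409048e-01, -6.62338980e-04]), 'wrist_force': array([0.66732367, 0.43367643, 0.72976925]), 'moment': array([ 0.02114546,  0.00412364, -0.00289118]), 'finger_force': 0.0, 'grip_width': 0.09217127987601666} 0.011
top {'K': array([[354.82767063,   0.        , 255.36671795],
       [  0.        , 354.82767063, 193.80131385],
       [  0.        ,   0.        ,   1.        ]]), 'position': array([0.541485  , 0.0251747 , 0.75245468]), 'attitude': array([-0.01952613,  0.71516381, -0.69857982, -0.01207014])}
side {'K': array([[412.18854747,   0.        , 254.69977101],
       [  0.        , 412.18854747, 195.2536488 ],
       [  0.        ,   0.        ,   1.        ]]), 'position': array([ 0.33248327, -0.39623233,  0.52742393]), 'attitude': array([-0.4170705 ,  0.87318113, -0.22341049,  0.11702423])}
```

View pics/top0.png

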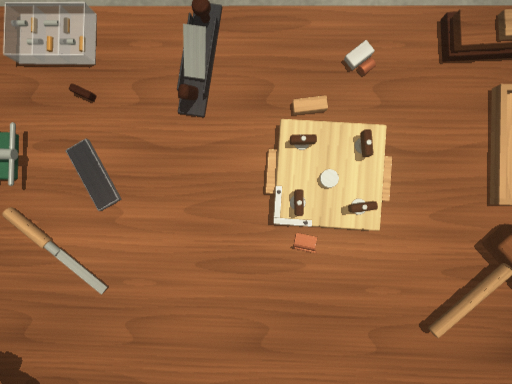

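View pics/side0.png

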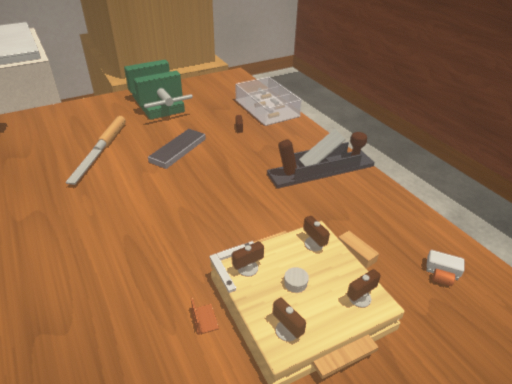

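The top view shows the L-bracket at the lower-left corner of the press, near (277,222). That makes knob_first about (298,203) and knob_across about (367,143). The side knobs are at (303,140) and (362,207), and the tin is at (329,179). The side view agrees.

```bash
cat > h.py <<'E'
from bench import *
import cv2, numpy as np
from scipy.spatial.transform import Rotation as R
def cam(n):
    c=get_calibration(n); a=c["attitude"]; return c["K"],c["position"],R.from_quat([a[1],a[2],a[3],a[0]]).as_matrix()
def ray(n,uv,z):
    K,p,M=cam(n); d=M@np.linalg.inv(K)@[uv[0],uv[1],1]; return p+d*(z-p[2])/d[2]
def topbar(im,seed,z=.082,r=22):
    # dark bar near seed -> centre (world), axis angle deg in world, sizes
    x0,y0=seed[0]-r,seed[1]-r
    c=im[y0:y0+2*r,x0:x0+2*r].astype(int)
    m=(c.max(2)<95).astype(np.uint8)
    n,l,s,ce=cv2.connectedComponentsWithStats(m)
    k=1+np.argmax(s[1:,4]); ys,xs=np.nonzero(l==k)
    P=np.array([ray("top",(x+x0,y+y0),z)[:2] for x,y in zip(xs,ys)])
    (cx,cy),(w,h),_=rc=cv2.minAreaRect((P*1000).astype(np.float32)); b=cv2.boxPoints(rc)
    e=max((b[1]-b[0],b[2]-b[1]),key=np.linalg.norm)
    w_,V=np.linalg.eigh(np.cov(P.T)); v=V[:,1]
    return np.array([cx,cy])/1000,np.degrees(np.arctan2(e[1],e[0]))%180,np.degrees(np.arctan2(v[1],v[0]))%180,(w,h),len(xs)
E
python3 - <<'E'
from h import *
im=read_camera("top")
S=dict(first=(298,203),across=(367,143),a=(303,140),b=(362,207))
C={}
for k,s in S.items():
    o=topbar(im,s); C[k]=o[0]; print(k,*o)
d=lambda a,b:np.linalg.norm(C[a]-C[b])
print(d('first','across'),d('a','b'),d('first','a'),d('first','b'))
v=C['across']-C['first'];print("diag",np.degrees(np.arctan2(v[1],v[0])))
q=read_state()["orientation"]; print(R.from_quat([*q[1:],q[0]]).as_matrix())
c=np.vstack([cv2.resize(im[110:240,255:400],None,fx=4,fy=4,interpolation=cv2.INTER_CUBIC)])
cv2.imwrite("pics/crop.png",c[:,:,::-1])
E
```

```text
first [ 0.53339606 -0.02239043] 8.375836 4.123354657648491 (46.88424301147461, 11.851531028747559) 81
across [ 0.64774518 -0.14840923] 4.28698 1.9935691592224316 (48.79568099975586, 18.73044776916504) 171
a [ 0.65253168 -0.03113655] 90.97118 83.98814909489788 (16.988868713378906, 46.899593353271484) 120
b [ 0.5284635  -0.14300632] 98.65731 107.01082115383147 (15.261661529541016, 49.006004333496094) 87
0.17016596965933678 0.16705615040203992 0.11945622840016226 0.12071669856137705
diag -47.779481921623876
[[-9.34208415e-01  3.56727510e-01 -3.48547394e-04]
 [ 3.56727680e-01  9.34207931e-01 -9.50809377e-04]
 [-1.35641219e-05 -1.01259062e-03 -9.99999487e-01]]
```

View pics/crop.png

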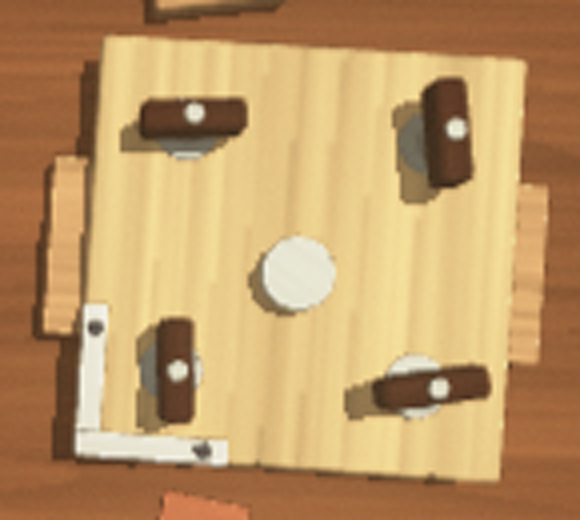

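The crop shows a white stem dot on top of each knob: first (299.0,202.3), across (368.8,141.8), a (303.5,137.8), b (364.6,206.6) in full-image pixels. The first bar is nearly vertical in the image, and the across bar is tilted about 5° counter-clockwise. I'll get the axes from the dots and redo the bar angles with a cleaner mask.

```bash
cat >> h.py <<'E'
def bar2(im,seed,z=.09,r=20,f=4):
    x0,y0=seed[0]-r,seed[1]-r
    c=cv2.resize(im[y0:y0+2*r,x0:x0+2*r],None,fx=f,fy=f,interpolation=cv2.INTER_CUBIC).astype(int)
    m=((c[:,:,0]<120)&(c[:,:,0]>c[:,:,1]+18)&(c[:,:,1]<75)).astype(np.uint8)
    m=cv2.morphologyEx(m,cv2.MORPH_CLOSE,np.ones((25,25)))
    n,l,s,ce=cv2.connectedComponentsWithStats(m); k=1+np.argmax(s[1:,4]); ys,xs=np.nonzero(l==k)
    P=np.array([ray("top",((x+.5)/f-.5+x0,(y+.5)/f-.5+y0),z)[:2] for x,y in zip(xs,ys)])
    w,V=np.linalg.eigh(np.cov(P.T)); v=V[:,1]
    return P.mean(0),np.degrees(np.arctan2(v[1],v[0]))%180,np.sqrt(12*w[::-1])*1000
def dot(im,seed,r=7):
    x0,y0=seed[0]-r,seed[1]-r; c=im[y0:y0+2*r+1,x0:x0+2*r+1].astype(float)
    w=np.clip(c[:,:,2]-110,0,None)
    n,l,s,ce=cv2.connectedComponentsWithStats((w>0).astype(np.uint8))
    k=l[r-1:r+2,r-1:r+2].max(); w*=(l==k); ys,xs=np.mgrid[0:2*r+1,0:2*r+1]
    return np.array([(w*xs).sum()/w.sum()+x0,(w*ys).sum()/w.sum()+y0])
E
python3 - <<'E'
from h import *
im=read_camera("top")
S=dict(first=(299,202),across=(369,142),a=(304,138),b=(365,207)); C={}
for k,s in S.items():
    uv=dot(im,s); C[k]=ray("top",uv,.092)[:2]; print(k,uv,C[k],bar2(im,s))
d=lambda a,b:np.linalg.norm(C[a]-C[b])
print(d('first','across'),d('a','b'),d('first','a'),d('first','b'))
for i,j in(('first','across'),('b','a')):
    v=C[j]-C[i];print("diag",np.degrees(np.arctan2(v[1],v[0])))
# side-view check of dots
K,p,M=cam("side")
for k in C:
    q=K@M.T@(np.r_[C[k],.092]-p); print(k,q[:2]/q[2])
E
```

```text
Traceback (most recent call last):
  File "h.py", line 26, in bar2
    P=np.array([ray("top",((x+.5)/f-.5+x0,(y+.5)/f-.5+y0),z)[:2] for x,y in zip(xs,ys)])
                ~~~^^^^^^^^^^^^^^^^^^^^^^^^^^^^^^^^^^^^^^^^^
  File "h.py", line 7, in ray
    K,p,M=cam(n); d=M@np.linalg.inv(K)@[uv[0],uv[1],1]; return p+d*(z-p[2])/d[2]
          ~~~^^^
  File "h.py", line 5, in cam
    c=get_calibration(n); a=c["attitude"]; return c["K"],c["position"],R.from_quat([a[1],a[2],a[3],a[0]]).as_matrix()
ValueError: time passes only in moves, steps and waits
```

Calibration gets called too often, so I'll cache it.

```bash
sed -i 's/^def cam/import functools\n@functools.cache\ndef cam/' h.py
cat > m.py <<'E'
from h import *
im=read_camera("top")
S=dict(first=(299,202),across=(369,142),a=(304,138),b=(365,207)); C={}
for k,s in S.items():
    uv=dot(im,s); C[k]=ray("top",uv,.092)[:2]; print(k,uv,C[k],bar2(im,s))
d=lambda a,b:np.linalg.norm(C[a]-C[b])
print(d('first','across'),d('a','b'),d('first','a'),d('first','b'))
for i,j in(('first','across'),('b','a')):
    v=C[j]-C[i];print("diag",np.degrees(np.arctan2(v[1],v[0])))
K,p,M=cam("side")
for k in C:
    q=K@M.T@(np.r_[C[k],.092]-p); print(k,q[:2]/q[2])
E
python3 m.py
```

```text
first [299.11908284 202.1316568 ] [ 0.53456129 -0.02669225] (array([ 0.53388748, -0.02497941]), np.float64(1.9428633800809507), array([46.01579901, 15.05202006]))
across [368.60774648 141.71338028] [ 0.64877551 -0.15146497] (array([ 0.64675961, -0.14766941]), np.float64(4.20861802739077), array([47.56186636, 18.53264989]))
a [303.29082426 137.67029549] [ 0.65429507 -0.03172349] (array([ 0.65151582, -0.03033702]), np.float64(93.47392102871255), array([47.59850846, 16.44520386]))
b [364.4066358  206.58410494] [ 0.52928082 -0.1462614 ] (array([ 0.52904099, -0.14225125]), np.float64(98.96759733413012), array([51.56715221, 14.03572706]))
0.1691541310509993 0.1695508654988122 0.1198394450251497 0.11968569997145186
diag -47.529695685901274
diag 42.49587992697791
first [246.65768309 247.8784115 ]
across [364.03060852 277.68217242]
a [315.63596424 223.7001417 ]
b [288.11968483 310.08745801]
```

The measurements check out. The knob spacings are 169.2, 169.6, 119.8 and 119.7 mm against 170 and 120 mm, and the two diagonals are 90° apart. The reprojected dots land on those in the side view. The diagonal points at -47.5°, first bar is at about 2° and across bar about 4°. I'll go above knob_first (shift +0.312, -0.610 m, turn +23°).

```bash
python3 -m jog '[[[-0.1,0.223,-0.436,0,0.014],[-0.1,0.223,-0.436,0,0.014],[-0.1,0.223,-0.436,0,0.014],[-0.1,0.223,-0.436,0,0.014],[-0.1,0.223,-0.436,0,0.014]]]' 20
python3 -m jog '[[[-0.1,0.223,-0.436,0,0.014],[-0.1,0.223,-0.436,0,0.014],[-0.1,0.223,-0.436,0,0.014],[-0.1,0.223,-0.436,0,0.014],[-0.1,0.223,-0.436,0,0.014]]]'
python3 -m jog '[[[-0.1,0.223,-0.436,0,0.014],[-0.1,0.223,-0.436,0,0.014],[-0.1,0.223,-0.436,0,0.014],[-0.1,0.223,-0.436,0,0.014],[-0.1,0,0,0,0]]]'
cat > s.py <<'E'
from h import *
import sys
s=read_state(); M=R.from_quat([*s["orientation"][1:],s["orientation"][0]]).as_matrix()
print(s["time"],s["tcp_pos"].round(4),"close dir",np.degrees(np.arctan2(M[1,1],M[0,1])).round(1),"w",s["grip_width"].round(4),s["q"].round(2),s["wrist_force"].round(1),s["finger_force"])
if len(sys.argv)>1: cv2.imwrite(f"pics/{sys.argv[1]}.png",read_camera(sys.argv[2])[:,:,::-1])
E
python3 s.py
```

```text
time: 0.75
tcp_pos: [0.3349, 0.3641, 0.2256]
orientation: [0.0, 0.108, 0.994, 0.0]
wrist_force: [1.8, -0.4, 0.7]
grip_width: 0.054
finger_force: 0.0
time: 1.25
tcp_pos: [0.4466, 0.146, 0.2258]
orientation: [0.0, 0.035, 0.999, 0.0]
wrist_force: [0.3, 1.3, -0.1]
grip_width: 0.0505
finger_force: 0.0
time: 1.75
tcp_pos: [0.5375, -0.0312, 0.2257]
orientation: [0.001, -0.021, 1.0, -0.001]
wrist_force: [-0.5, 0.6, -0.2]
grip_width: 0.0507
finger_force: 0.0Traceback (most recent call last):
  File "s.py", line 4, in <module>
    print(s["time"],s["tcp_pos"].round(4),"close dir",np.degrees(np.arctan2(M[1,1],M[0,1])).round(1),"w",s["grip_width"].round(4),s["q"].round(2),s["wrist_force"].round(1),s["finger_force"])
                                                                                                         ^^^^^^^^^^^^^^^^^^^^^
AttributeError: 'float' object has no attribute 'round'
```

```bash
sed -i 's/s\["grip_width"\].round(4)/s["grip_width"]/' s.py; python3 -m jog '[[[-0.1,0,0,-0.35,0],[-0.1,0,0,-0.35,0],[-0.1,0,0,-0.35,0],[-0.1,0,0,0,0],[-0.1,0,0,0,0]]]' ; python3 s.py s1 side
```

```text
time: 2.25
tcp_pos: [0.5349, -0.0261, 0.1209]
orientation: [-0.001, -0.023, 1.0, 0.0]
wrist_force: [0.5, 0.5, -0.7]
grip_width: 0.0504
finger_force: 0.0
2.25 [ 0.5349 -0.0261  0.1209] close dir 92.6 w 0.05035082301835413 [-0.05  0.34  1.92  0.    0.88 -1.67] [ 0.5  0.5 -0.7] 0.0
```

View pics/s1.png

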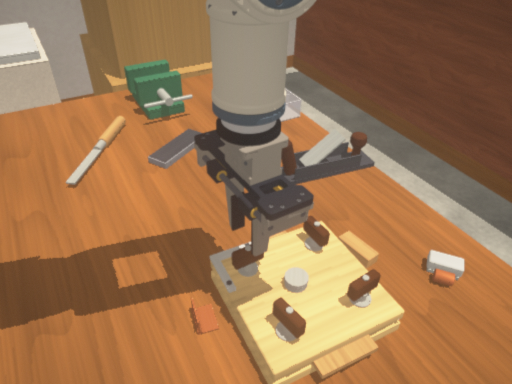

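The open fingers straddle the first knob: left finger at (237,215), right finger at (262,240), bar at (248,256). I'll descend 50 mm and close.

```bash
python3 -m jog '[[[-0.1,0,0,-0.25,0],[-0.1,0,0,-0.25,0],[-0.1,0,0,0,0],[0.8,0,0,0,0],[0.8,0,0,0,0]]]' 20; python3 -m jog '[[[0.8,0,0,0,0],[0.8,0,0,0,0],[0.8,0,0,0,0]]]';python3 s.py
```

```text
time: 2.8
tcp_pos: [0.5365, -0.0265, 0.0725]
orientation: [0.001, -0.023, 1.0, -0.0]
wrist_force: [0.8, -0.3, 0.1]
grip_width: 0.0365
finger_force: 0.0
time: 3.1
tcp_pos: [0.5356, -0.0264, 0.0713]
orientation: [0.001, -0.023, 1.0, 0.0]
wrist_force: [-0.9, 1.5, 5.9]
grip_width: 0.0157
finger_force: 20.0
3.1 [ 0.5356 -0.0264  0.0713] close dir 92.6 w 0.01565823002115543 [-0.05  0.42  1.95  0.    0.78 -1.67] [-0.9  1.5  5.9] 19.979096494498663
```

It holds 15.7 mm at 20 N. The bar is at 2.6° and should be at -47.5°, so the turn is -50°.

```bash
python3 -m jog '[[[0.8,0,0,0,-0.07],[0.8,0,0,0,-0.07],[0.8,0,0,0,-0.07],[0.8,0,0,0,-0.07],[0.8,0,0,0,-0.07]]]'; python3 -m jog '[[[0.8,0,0,0,-0.067],[0.8,0,0,0,0],[0.8,0,0,0,0]]]';python3 s.py
```

```text
time: 3.6
tcp_pos: [0.5356, -0.0267, 0.0713]
orientation: [0.0, 0.34, 0.941, -0.0]
wrist_force: [-1.4, -1.0, 6.3]
grip_width: 0.0157
finger_force: 20.0
time: 3.9
tcp_pos: [0.5355, -0.0267, 0.0713]
orientation: [0.0, 0.402, 0.916, 0.0]
wrist_force: [-2.4, -0.4, 7.7]
grip_width: 0.0157
finger_force: 20.0
3.9 [ 0.5355 -0.0267  0.0713] close dir 42.6 w 0.015717928007722076 [-0.05  0.42  1.95 -0.    0.78 -0.79] [-2.4 -0.4  7.7] 19.965375930187292
```

```bash
python3 -m jog '[[[-0.1,0,0,0,0],[-0.1,0,0,0,0],[-0.1,0,0,0,0],[-0.1,0,0,0.1,0],[-0.1,0,0,0.3,0]]]'; python3 -m jog '[[[-0.1,0,0,0.4,0],[-0.1,0.1,-0.1,0.1,0.061],[-0.1,0.206,-0.23,0,0.061],[-0.1,0.206,-0.23,0,0.061],[-0.1,0.206,-0.23,0,0.061]]]'; python3 -m jog '[[[-0.1,0.206,-0.23,0,0.061],[-0.1,0.206,-0.23,0,0.061],[-0.1,0,0,0,0.061],[-0.1,0,0,0,0],[-0.1,0,0,0,0]]]';python3 s.py s2 side
```

```text
time: 4.4
tcp_pos: [0.5333, -0.0264, 0.1093]
orientation: [-0.002, 0.402, 0.916, -0.001]
wrist_force: [0.4, -0.0, -0.8]
grip_width: 0.0501
finger_force: 0.0
time: 4.9
tcp_pos: [0.6078, -0.1063, 0.1617]
orientation: [0.0, 0.155, 0.988, 0.0]
wrist_force: [0.3, 0.1, -0.5]
grip_width: 0.0504
finger_force: 0.0
time: 5.4
tcp_pos: [0.6478, -0.1513, 0.1608]
orientation: [-0.0, -0.031, 1.0, 0.0]
wrist_force: [-0.3, 1.6, 0.5]
grip_width: 0.0506
finger_force: 0.0
5.4 [ 0.6478 -0.1513  0.1608] close dir 93.6 w 0.05056269446788628 [-0.23  0.48  1.6   0.    1.07 -1.87] [-0.3  1.6  0.5] 0.0
```

View pics/s2.png

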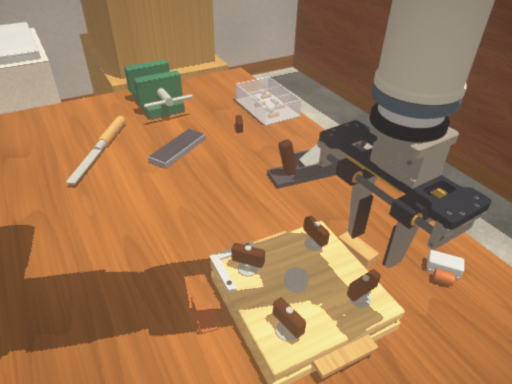

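The first bar now runs from about (234,249) to (264,261), towards across, and the side knobs look unchanged. The across bar at (364,285) lies under the fingers. I'll check the first bar's angle numerically from this picture.

```bash
python3 - <<'E'
from h import *
K,p,M=cam("side")
c=np.array([.5346,-.0267,.09])
for a in(-47.5,):
    for s in(-1,1):
        q=K@M.T@(c+s*.025*np.array([np.cos(np.radians(a)),np.sin(np.radians(a)),0])-p); print(a,q[:2]/q[2])
im=cv2.imread("pics/s2.png")[:,:,::-1].astype(int)[230:285,220:280]
m=((im[:,:,0]<110)&(im[:,:,1]<60)).astype(np.uint8)
n,l,s,ce=cv2.connectedComponentsWithStats(m);k=1+np.argmax(s[1:,4]);ys,xs=np.nonzero(l==k)
print(s[k],[(x+220,ys[xs==x].min()+230) for x in range(xs.min(),xs.max()+1,3)])
E
```

```text
-47.5 [230.66231745 244.76385692]
-47.5 [263.00370316 252.98097564]Traceback (most recent call last):
  File "<stdin>", line 9, in <module>
    return _wrapfunc(a, 'argmax', axis=axis, out=out, **kwds)
    return bound(*args, **kwds)
ValueError: attempt to get argmax of an empty sequence
```

The centreline predicted for -47.5°, (231,245) to (263,253), matches the bar seen. I'll take the exact check from the top view later. Now I'll descend 90 mm onto knob_across and grip.

```bash
python3 -m jog '[[[-0.1,0,0,-0.3,0],[-0.1,0,0,-0.3,0],[-0.1,0,0,-0.3,0],[-0.1,0,0,0,0],[0.8,0,0,0,0]]]' 20; python3 -m jog '[[[0.8,0,0,0,0],[0.8,0,0,0,0],[0.8,0,0,0,0],[0.8,0,0,0,0]]]';python3 s.py
```

```text
time: 5.95
tcp_pos: [0.648, -0.1511, 0.071]
orientation: [-0.0, -0.033, 0.999, 0.0]
wrist_force: [-0.1, 0.5, -0.7]
grip_width: 0.0448
finger_force: 0.0
time: 6.35
tcp_pos: [0.6487, -0.1517, 0.0717]
orientation: [0.001, -0.033, 0.999, -0.0]
wrist_force: [-1.1, 0.1, 5.9]
grip_width: 0.0162
finger_force: 19.9
6.35 [ 0.6487 -0.1517  0.0717] close dir 93.8 w 0.01619457619358911 [-0.23  0.58  1.65 -0.    0.91 -1.87] [-1.1  0.1  5.9] 19.92170089215506
```

Gripped at 16.2 mm with the bar at 3.8°, so the turn is -51.3°.

```bash
python3 -m jog '[[[0.8,0,0,0,-0.07],[0.8,0,0,0,-0.07],[0.8,0,0,0,-0.07],[0.8,0,0,0,-0.07],[0.8,0,0,0,-0.07]]]'; python3 -m jog '[[[0.8,0,0,0,-0.07],[0.8,0,0,0,-0.007],[0.8,0,0,0,0],[0.8,0,0,0,0]]]'; python3 s.py; python3 -m jog '[[[-0.1,0,0,0,0],[-0.1,0,0,0,0],[-0.1,0,0,0,0],[-0.1,0,0,0.1,0],[-0.1,0,0,0.3,0]]]'; python3 -m jog '[[[-0.1,0,0,0.4,0],[-0.1,0,0,0.4,0],[-0.1,-0.1,0.4,0.2,0],[-0.1,-0.1,0.45,0,0],[-0.1,-0.1,0.45,0,0]]]'; python3 -m jog '[[[-0.1,-0.1,0.45,0,0],[-0.1,-0.1,0.45,0,0],[-0.1,-0.1,0.45,0,0],[-0.1,-0.1,0.45,0,0],[-0.1,-0.1,0.45,0,0]]]'; python3 -m jog '[[[-0.1,-0.1,0.45,0,0],[-0.1,-0.1,0.45,0,0],[-0.1,0,0,0,0],[-0.1,0,0,0,0],[-0.1,0,0,0,0]]]'; python3 s.py t3 top; python3 m.py
```

```text
time: 6.85
tcp_pos: [0.649, -0.1511, 0.0717]
orientation: [0.001, 0.33, 0.944, 0.0]
wrist_force: [0.0, 3.0, 5.3]
grip_width: 0.016
finger_force: 19.9
time: 7.25
tcp_pos: [0.6491, -0.1511, 0.0717]
orientation: [0.001, 0.402, 0.916, 0.001]
wrist_force: [0.4, 3.5, 5.5]
grip_width: 0.0159
finger_force: 20.0
7.25 [ 0.6491 -0.1511  0.0717] close dir 42.6 w 0.015858065900590784 [-0.23  0.58  1.65  0.    0.91 -0.98] [0.4 3.5 5.5] 19.96407779864967
time: 7.75
tcp_pos: [0.6461, -0.1511, 0.1087]
orientation: [-0.003, 0.402, 0.916, -0.001]
wrist_force: [1.2, 0.2, 0.2]
grip_width: 0.0501
finger_force: 0.0
time: 8.25
tcp_pos: [0.6182, -0.0206, 0.2125]
orientation: [0.001, 0.403, 0.915, 0.0]
wrist_force: [-0.4, 0.7, -0.2]
grip_width: 0.0506
finger_force: 0.0
time: 8.75
tcp_pos: [0.5676, 0.2051, 0.2115]
orientation: [0.0, 0.402, 0.916, 0.0]
wrist_force: [-0.3, 0.9, -0.1]
grip_width: 0.0502
finger_force: 0.0
time: 9.25
tcp_pos: [0.5483, 0.2925, 0.2108]
orientation: [0.0, 0.402, 0.916, -0.0]
wrist_force: [-0.3, -0.2, -0.1]
grip_width: 0.0503
finger_force: 0.0
9.25 [0.5483 0.2925 0.2108] close dir 42.6
[... 279 characters left out ...]
 0.64882734 -0.15145122] (array([ 0.64659025, -0.14754682]), np.float64(131.81825658537878), array([51.07781123, 14.33480761]))
a [303.28620929 137.69092169] [ 0.65425661 -0.03171582] (array([ 0.65145433, -0.03030693]), np.float64(93.60108625059331), array([47.37565569, 16.44790927]))
b [364.40440165 206.60729023] [ 0.52923815 -0.14625822] (array([ 0.52906145, -0.14256462]), np.float64(99.00420449677452), array([50.53145613, 13.79240594]))
0.16942495394905602 0.16955699790622003 0.11997748965083055 0.11985525988046983
diag -47.51212714198792
diag 42.496035028328976
first [246.49731684 247.84002547]
across [364.0531583  277.66111615]
a [315.61302029 223.70506758]
b [288.08973874 310.09921439]
```

View pics/t3.png

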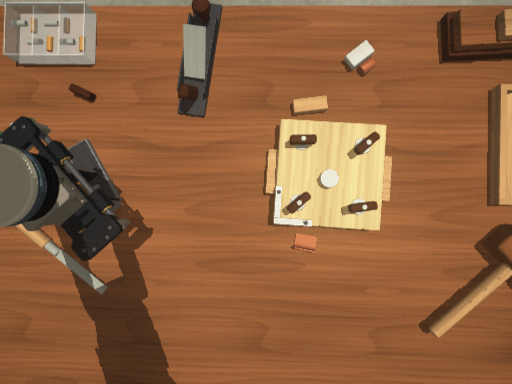

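The picture shows both bars, at (299,202) and (367,142), pointing at each other. Measured angles are 131.1° and 131.8° against a diagonal of 132.5°. The side knobs at (303,140) and (362,207) are unchanged, and the arm is clear of everything.

```bash
python3 -c "from bench import job_done; print(job_done())"
```

```text
the job is handed in; nothing more can be done
None
```

The L-bracket knob and then the one diagonally across were each turned clockwise to point at the middle of the press, both measured within 2° of it; the two other knobs are still slack, and the job is handed in.

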